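# Set the vacuum and seat the filter funnel

## Task

Get the vacuum filtration unit ready: turn its vacuum knob to 6 on the scale, then fit the steel funnel over the filter head, turning it until the hidden keyways in its skirt drop over the pins, and push it fully home on the flange against the sprung filter support. The pump takes hold of the funnel only later, so finish while still gripping the funnel with the fingers down round its knurled collar and holding it pushed home. Leave the stack of Petri dishes, the tube rack and the spray bottle where they are.

Things in the scene. Friction and masses are not known exactly. Their poses are not given: they have to be found in the camera images.
- console: Fixed white bench unit with stainless deck, 200 (x) x 300 (y) x 75 mm high, its front (round gauge, rocker switch) facing -x. Origin: centre of its underside. On the deck: vacuum knob at (0, +90) mm, filter head at (0, -85) mm. Place and yaw differ each time.
- vac_knob (a joint): Knob angle, rad, growing clockwise from above, 0 to 5.236 (end stops). 11 black ticks round the knob, 0 to 10, 30 degrees apart, long ticks at 0, 5, 10: 0 rad is tick 0, 3.142 rad is tick 6. Smooth, friction 0.04 N m, stays where left.
- knob_scale (a point): Centre of the knob's scale on the deck, axes as the console. Tick 5 lies along +x (away from the front), tick 6 is the next clockwise (30 degrees from +x towards -y), tick 0 lies 150 degrees from +x towards +y.
- vac_knob_grip (a point): On the knob's axis, 31 mm above the deck, 3 mm under the top of its grip bar; turns with the knob. x is along the bar to the end with the white index line. Black knob: disc 48 mm wide, 9 mm high on the deck; grip bar 44 mm long, 14 mm wide, from 8 to 34 mm above the deck.
- head_seat (a point): On the filter head's axis at the top of its flange (87 mm above the bench), axes as the console. Stainless head: flange 68 mm wide; on it a spigot 40 mm in diameter, 29 mm high, its top edge chamfered 3 mm.
- head_pins (a point): On the head's axis, 9 mm above head_seat, at the height of its three round pins: 5 mm thick, 120 degrees apart, standing out 4.5 mm from the spigot, tops 11.5 mm above head_seat. The head is screwed in, so the pins stand at any angle, different each time: look or feel for it (this point's axes are the console's, not the pins').
- seal (a joint): How far the sprung filter support (33 mm disc with white membrane on top of the spigot, face 34 mm above head_seat when free) is pushed down, m: 0 free, 0.004 with the funnel home. Its spring takes 6 N to start, 12 N at 4 mm; the funnel's weight alone does not press it.
- funnel: Loose stainless funnel, about 0.3 kg, upright on the bench. Origin: centre of underside, z up. Skirt and knurled collar: 59 mm in diameter, 0 to 48 mm (grip at about 40 mm, knurled 29 to 46); bowl 52 mm wide above, to 80 mm. The skirt's bore is 41.6 mm wide, 30 mm deep to the shoulder that presses the support. Three hidden keyways 10 mm wide in the bore, at the funnel's +x and +-120 degrees.
- funnel_base (a point): The funnel's origin again. Heights of it above head_seat: resting on the pins, not lined up, 11.5 mm; keyways lined up (within 5 degrees) it drops to 4 mm, onto the free support; pushed home on the flange 0 mm.
- dishes: Bystander: loose stack of Petri dishes, 91 mm in diameter, 87 mm high; origin under its centre.
- rack: Bystander: loose steel rack with corked test tubes, 250 x 90 mm, 152 mm high; origin under its centre, long side along x.
- spray: Bystander: loose spray bottle, 68 mm in diameter, 188 mm high; origin under its centre.
There are look-alikes about, which are no part of the job. Leave any green look-alike of the funnel alone.

How it is judged:
On the way, in this order (a step that is already met when the one before it is completed fails the run):
1. the vacuum knob stands at 6 on its scale (value of joint vac_knob between 2.99 and 3.29 rad and horizontal distance between funnel and head_seat above 0.06 m), for 0.2 s.
2. the funnel's keyways have dropped over the pins (horizontal distance between funnel and head_seat below 0.004 m and z of funnel in the frame of head_seat below 0.006 m and angle between funnel's own z axis and vertical below 0.1 rad), for 0.1 s.
At the end, for the whole second after the job is handed in: Knob at 6 within 0.15 rad; funnel on the head axis within 4 mm, upright within 0.06 rad, its underside within 1.5 mm of the flange, the sprung support pushed down at least 2.7 of its 4 mm; the funnel still, gripped with over 10 N, the TCP under 68 mm above its underside (value of joint vac_knob between 2.99 and 3.29 rad and horizontal distance between funnel and head_seat below 0.004 m and z of funnel in the frame of head_seat below 0.0015 m and value of joint seal above 0.0027 m and angle between funnel's own z axis and vertical below 0.06 rad and contact force between the fingers and funnel above 10 N and linear speed of funnel below 0.02 m/s and z of the grasp point in the frame of funnel below 0.068 m); the arm keeps its last pose, push and grip.
It fails at once if a bystander is shoved or tipped (distance of any of dishes, rack, spray from where it was at the start of the episode above 0.03 m or angle between any of dishes, rack, spray's own z axis and vertical above 0.4 rad).
It also fails if it takes over 72 s, if anything falls off the work surface, if the arm or the gripper's body presses on something with over 40 N, if the wrist force passes 120 N, or if a joint passes its speed limit or range.

## Robot

A 6-joint arm with a two-finger parallel gripper is mounted at the origin on the work surface. World frame = base frame: x ahead of the robot, y to its left, z up, the work surface at z = 0. Lengths are in m, angles in rad, forces in N, time in s.
With the tool pointing down it reaches from about 0.35 to 0.8 m from the base axis. Payload 7.3 kg.
Tool frame: the origin (TCP) lies between the finger pads, 19 mm behind the fingertips; this is the grasp point; z points along the fingers, y is the line along which they close (so a half turn about z gives the same grasp; the last joint's range is limited). The gripper opens to 85 mm and grips with 20 to 120 N. Pads are 22 mm wide; open, the fingers measure 114 mm over their backs; the gripper's body (76 mm by 85 mm) begins 54 mm behind the grasp point. The pads swing forward as they close: fully open they stand 13 mm farther back than shut.
Start: joints at [1.008, 0.342, 1.524, -0, 1.275, -0.146], TCP at [0.213, 0.48, 0.25] pointing down, gripper open.
Joint ranges: [-2.53, 2.53], [-0.77, 2.02], [0.04, 2.7], [-1, 4.14], [0.28, 2.66], [-3.11, 3.11]. Speed limits (rad/s): [2.57, 2.57, 3.14, 3.14, 3.14, 3.14].

## Interface

Orientations are given as a 3x3 rotation matrix whose columns are the frame's x, y, z axes.
In Python, from bench import manip gives the robot as it stands.
- The arm moves only by the tool play_rows, never from a script. Its argument "motion" is a list of rows, each an object with "slide": the shift along the tool's x, y, z as a fraction of full scale, a list of three; "dr": the turn, a rotation vector about the tool's x, y, z as a fraction of full scale, a list of three; "hand": the closure, from 0 (fully open) to 1 (shut). A call has exactly 10 rows; each row shifts and turns the commanded pose from where the row before left it, along the tool's axes as they then stand; what a row does not reach is not made up. Full scale, the value 1, is 0.025 m for a shift and pi rad for a turn. A row lasts 1/10 s, in which the tool goes at most 50 mm and 8.59 degrees, less where a joint would pass 70% of its speed; a pose out of reach is approached as far as the arm can. A call with a number of a shift or a turn outside -1 to 1 is refused whole. A call with a gripper value outside its range is refused whole. The fingers move at their own pace and stop on an object; "force" is the grip in N (left out, the last holds). Time passes only in rows, so rows that do not move let the fingers close, or fill a call up. It gives the time, the measured TCP pose, the force, the opening and the grip force at its end, in the units of the state.
- manip.read_state(): the state, without advancing time (a new reading comes with each control period).
- manip.grab_frame(name): name is "scene" or "top" or "wrist"; returns the picture (480x640x3 uint8, red, green, blue); there is no depth.
- manip.camera_info(name): a dict with "K" (3x3 intrinsics, pixels), "extrinsics" (4x4, takes a point from camera to world coordinates). Camera axes: x right, y down, z forward; pixel columns grow to the right and rows downward; lengths in m; the calibration is good to about 2 mm. A picture is of the moment at which its call begins: read the wrist's pose just before it. camera_info takes no time and is no camera call; for the wrist camera it gives the pose at the moment of the call.
- manip.finish_job(): hands the job in; it is judged then, once.
The state is a dict: "clock": time; "q": joint angles; "dq": joint speeds; "joint_torque": joint torques, N m; "tcp_pos": TCP position; "eef_rot": TCP orientation; "ft_force": force on the tool from outside, world axes, zero at the start; "moment": the same for the moment, N m; "opening": finger opening in m; "finger_force": force on a finger pad.
Only numpy, scipy, OpenCV 4.12 (cv2) and the standard library are available. Lean on these libraries where they do the work, as an engineer would, in place of code of your own. Each camera call takes 0.05 s, during which the arm holds its last target. There are 200 camera calls.

## Working session

There is one attempt and no reset: what is moved stays moved. The work goes in short steps, Python scripts to look and compute and a tool call to move; the robot and the scene stay as the last step left them, time stands still between calls to the robot, and variables do not carry over. Pictures are saved under pics/ and viewed, at most 10 in all, crops included, and the job is handed in when it is done.

Besides the shell and the picture viewer there is one more tool, called by a JSON object that holds its "api" and its "payload", one argument or row to a line. play_rows: Moves the arm, as the interface text tells. Its arguments: {"type":"object","properties":{"motion":{"type":"array","items":{"type":"object","properties":{"slide":{"type":"array","items":{"type":"number","minimum":-1,"maximum":1}},"dr":{"type":"array","items":{"type":"number","minimum":-1,"maximum":1}},"hand":{"type":"number"}}}},"force":{"type":"number"}},"required":["motion"]}

```bash
mkdir -p pics
cat > h.py <<'E'
import numpy as np, cv2
from bench import manip
def save(name,fn):
    im=manip.grab_frame(name); cv2.imwrite('pics/'+fn,im[:,:,::-1]); return im
def ray(info,u,v,z):
    K=np.array(info["K"]);T=np.array(info["extrinsics"])
    d=T[:3,:3]@np.linalg.solve(K,[u,v,1.]);o=T[:3,3]
    return o+d*(z-o[2])/d[2]
def proj(info,p):
    K=np.array(info["K"]);T=np.linalg.inv(np.array(info["extrinsics"]))
    c=K@(T[:3,:3]@np.array(p)+T[:3,3]);return c[:2]/c[2]
E
python3 - <<'E'
from h import *
np.set_printoptions(precision=4,suppress=True)
save("top","top1.png");save("scene","scene1.png")
for n in("top","scene","wrist"): i=manip.camera_info(n);print(n,np.array(i["K"]),np.array(i["extrinsics"]))
s=manip.read_state();print(s)
E
```

```text
top [[449.8285   0.     312.5739]
 [  0.     449.8285 234.963 ]
 [  0.       0.       1.    ]] [[-0.023  -0.983   0.182   0.3827]
 [-0.9997  0.0213 -0.011   0.0038]
 [ 0.0069 -0.1822 -0.9832  1.1165]
 [ 0.      0.      0.      1.    ]]
scene [[605.0509   0.     323.0735]
 [  0.     605.0509 239.4252]
 [  0.       0.       1.    ]] [[ 0.8304  0.3733 -0.4135  1.166 ]
 [ 0.5571 -0.559   0.6141 -0.8735]
 [-0.002  -0.7404 -0.6722  1.0669]
 [ 0.      0.      0.      1.    ]]
wrist [[403.6572   0.     313.1586]
 [  0.     403.6572 233.4726]
 [  0.       0.       1.    ]] [[ 0.4043  0.8748  0.2672  0.1449]
 [ 0.9146 -0.3859 -0.1206  0.5116]
 [-0.0024  0.2931 -0.9561  0.3739]
 [ 0.      0.      0.      1.    ]]
{'clock': 0.1, 'q': array([ 1.008 ,  0.3427,  1.5249,  0.    ,  1.2754, -0.146 ]), 'dq': array([-0.    , -0.0009, -0.003 , -0.0002, -0.0005,  0.0011]), 'joint_torque': array([  0.0025, -43.4448, -24.6492,   0.0001,   0.0046,   0.    ]), 'tcp_pos': array([0.2124, 0.4798, 0.2494]), 'eef_rot': array([[-0.9144,  0.4049, -0.0007],
       [ 0.4049,  0.9144, -0.0011],
       [ 0.0002, -0.0013, -1.    ]]), 'ft_force': array([ 1.6513, -0.2423,  0.3903]), 'moment': array([ 0.0304, -0.0385,  0.0111]), 'finger_force': 0.0, 'opening': 0.08541030945971556}
```

View pics/top1.png

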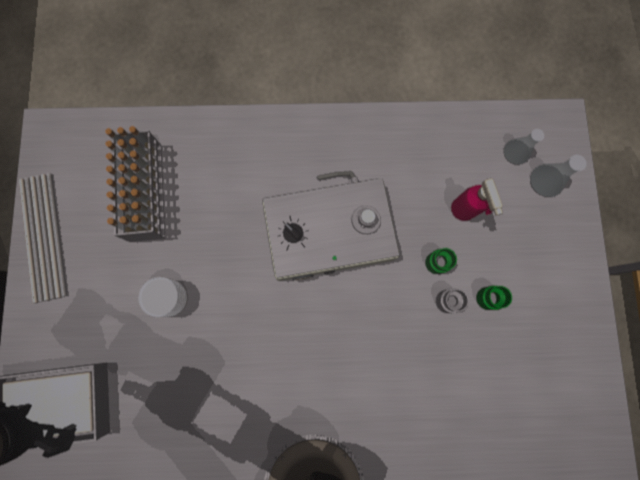

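View pics/scene1.png

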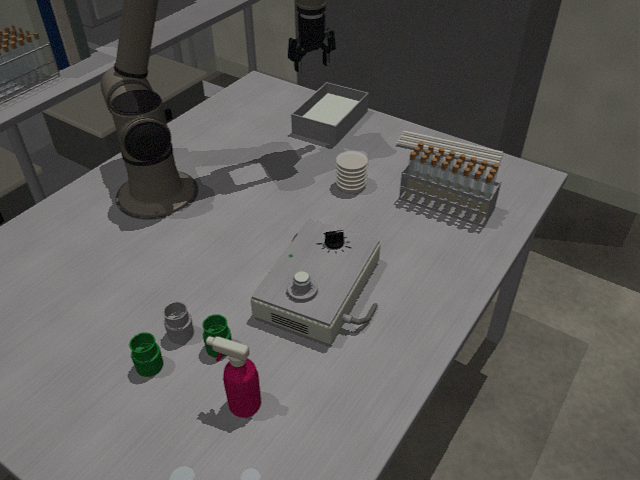

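Top view: knob about (292,233), head (367,218), steel funnel (453,300) with green look-alikes at (441,261) and (494,297). The spray bottle is at (470,203), dishes at (162,297) and the rack at the upper left.

Run:
```python
from h import *
np.set_printoptions(precision=4,suppress=True)
i=manip.camera_info("top")
for n,u,v,z in[("knobtop",292,231,.109),("head",368,216,.121),("funneltop",452.5,299,.08),("funnel base",453,303,.0),("c1",263,197,.075),("c2",383,180,.075),("c3",399,260,.075),("c4",276,278,.075),("g1",441,261,.08),("g2",494,297,.08),("spray",467,205,.1)]:
    print(n,ray(i,u,v,z))
s=manip.read_state()
T=np.eye(4);T[:3,:3]=s["eef_rot"];T[:3,3]=s["tcp_pos"]
print(np.linalg.inv(T)@np.array(manip.camera_info("wrist")["extrinsics"]))
```

```text
knobtop [0.5794 0.0392 0.109 ]
head [ 0.608  -0.1342  0.121 ]
funneltop [ 0.4186 -0.3245  0.08  ]
funnel base [ 0.4116 -0.3503  0.    ]
c1 [0.6703 0.1085 0.075 ]
c2 [ 0.7066 -0.1808  0.075 ]
c3 [ 0.5117 -0.2082  0.075 ]
c4 [0.4761 0.079  0.075 ]
g1 [ 0.5065 -0.3047  0.08  ]
g2 [ 0.421  -0.4201  0.08  ]
spray [ 0.6341 -0.3694  0.1   ]
[[ 0.0007 -0.956  -0.2933  0.0745]
 [ 1.      0.001  -0.0008  0.0016]
 [ 0.0011 -0.2933  0.956  -0.1245]
 [ 0.      0.      0.      1.    ]]
```

{"api": "play_rows", "payload": {
  "motion": [
    {"slide": [-1,-0.5,0],"hand": 0},
    {"slide": [-1,-0.5,0],"hand": 0},
    {"slide": [-1,-0.5,0],"hand": 0},
    {"slide": [-1,-0.5,0],"hand": 0},
    {"slide": [-1,-0.5,0],"hand": 0},
    {"slide": [-1,-0.5,0],"hand": 0},
    {"slide": [-1,-0.5,0],"hand": 0},
    {"slide": [-1,-0.5,0],"hand": 0},
    {"slide": [-1,-0.5,0],"hand": 0},
    {"slide": [-1,-0.5,0],"hand": 0}
  ]
}}

```text
schema error: expected keys slide, dr, hand
```

{"api": "play_rows", "payload": {
  "motion": [
    {"slide": [-1,-0.5,0],"hand": 0},
    {"slide": [-1,-0.5,0],"hand": 0},
    {"slide": [-1,-0.5,0],"hand": 0},
    {"slide": [-1,-0.5,0],"hand": 0},
    {"slide": [-1,-0.5,0],"hand": 0},
    {"slide": [-1,-0.5,0],"hand": 0},
    {"slide": [-1,-0.5,0],"hand": 0},
    {"slide": [-1,-0.5,0],"hand": 0},
    {"slide": [-1,-0.5,0],"hand": 0},
    {"slide": [-0.4,0,0],"hand": 0}
  ]
}}

```text
schema error: expected keys slide, dr, hand
```

Run:
```python
from h import *
np.set_printoptions(precision=4,suppress=True)
s=manip.read_state();print(s["tcp_pos"],s["eef_rot"],s["q"],s["clock"])
i=manip.camera_info("wrist");np.save("w1.npy",np.array(i["extrinsics"]))
save("wrist","w1.png")
```

```text
[0.2124 0.4798 0.2494] [[-0.9144  0.4049 -0.0007]
 [ 0.4049  0.9144 -0.0011]
 [ 0.0002 -0.0013 -1.    ]] [ 1.008   0.3427  1.5249  0.      1.2754 -0.146 ] 0.1
```

View pics/w1.png

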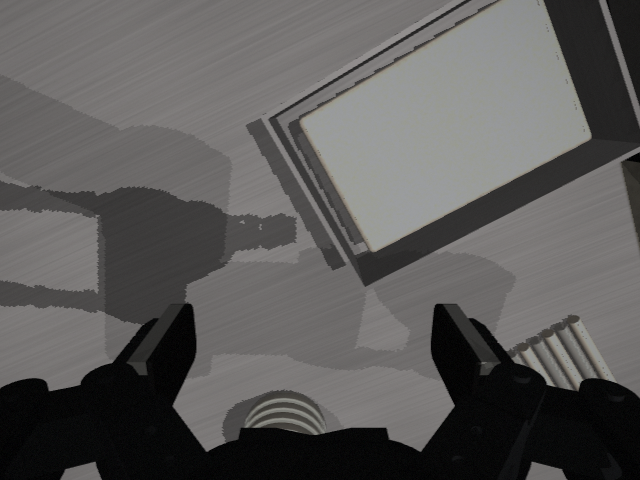

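That picture shows only the tray and dishes: the move was refused because every row needs "dr". Resending.

{"api": "play_rows", "payload": {
  "motion": [
    {"slide": [-1,-0.5,0],"dr": [0,0,0],"hand": 0},
    {"slide": [-1,-0.5,0],"dr": [0,0,0],"hand": 0},
    {"slide": [-1,-0.5,0],"dr": [0,0,0],"hand": 0},
    {"slide": [-1,-0.5,0],"dr": [0,0,0],"hand": 0},
    {"slide": [-1,-0.5,0],"dr": [0,0,0],"hand": 0},
    {"slide": [-1,-0.5,0],"dr": [0,0,0],"hand": 0},
    {"slide": [-1,-0.5,0],"dr": [0,0,0],"hand": 0},
    {"slide": [-1,-0.5,0],"dr": [0,0,0],"hand": 0},
    {"slide": [-1,-0.5,0],"dr": [0,0,0],"hand": 0},
    {"slide": [-1,-0.5,0],"dr": [0,0,0],"hand": 0}
  ]
}}

```text
clock: 1.15
tcp_pos: [0.391, 0.2636, 0.2499]
eef_rot: [[-0.914, 0.405, -0.0], [0.405, 0.914, -0.0], [0.0, -0.0, -1.0]]
ft_force: [0.1, 1.0, -0.2]
opening: 0.0856
finger_force: 0.0
```

{"api": "play_rows", "payload": {
  "motion": [
    {"slide": [-1,-0.5,0],"dr": [0,0,0],"hand": 0},
    {"slide": [-1,-0.5,0],"dr": [0,0,0],"hand": 0},
    {"slide": [-1,-0.5,0],"dr": [0,0,0],"hand": 0},
    {"slide": [-1,-0.5,0],"dr": [0,0,0],"hand": 0},
    {"slide": [-1,-0.5,0],"dr": [0,0,0],"hand": 0},
    {"slide": [-1,-0.5,0],"dr": [0,0,0],"hand": 0},
    {"slide": [-1,-0.5,0],"dr": [0,0,0],"hand": 0},
    {"slide": [-1,-0.5,0],"dr": [0,0,0],"hand": 0},
    {"slide": [-1,-0.5,0],"dr": [0,0,0],"hand": 0},
    {"slide": [-0.4,0,0],"dr": [0,0,0],"hand": 0}
  ]
}}

```text
clock: 2.15
tcp_pos: [0.5609, 0.0644, 0.2495]
eef_rot: [[-0.913, 0.407, -0.0], [0.407, 0.913, -0.0], [0.0, -0.001, -1.0]]
ft_force: [-0.8, -0.4, -0.5]
opening: 0.0853
finger_force: 0.0
```

Run:
```python
from h import *
np.set_printoptions(precision=4,suppress=True)
s=manip.read_state();print(s["tcp_pos"],s["eef_rot"],s["q"],s["clock"])
i=manip.camera_info("wrist");np.save("w2.npy",np.array(i["extrinsics"]))
save("wrist","w2.png")
```

```text
[0.5609 0.0644 0.2495] [[-0.9134  0.4071 -0.0004]
 [ 0.4071  0.9134 -0.0005]
 [ 0.0001 -0.0006 -1.    ]] [-0.0211  0.4155  1.4131 -0.0005  1.3134 -1.1725] 2.15
```

View pics/w2.png

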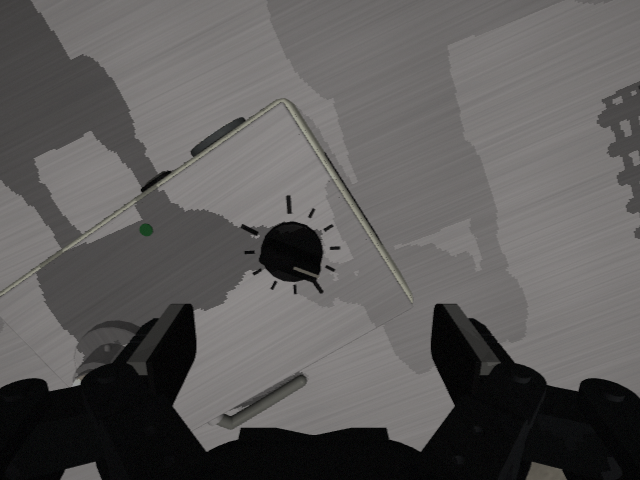

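Knob at (291,250) px; the long ticks are 0 at (289,204), 5 at (318,286) and 10 at (249,231). The white index runs from (293,267) to (317,274), towards about tick 4. Now for the exact numbers.

Run:
```python
from h import *
from scipy import ndimage as nd
np.set_printoptions(precision=4,suppress=True)
im=cv2.imread("pics/w2.png");g=cv2.cvtColor(im,cv2.COLOR_BGR2GRAY)
i=manip.camera_info("wrist");i["extrinsics"]=np.load("w2.npy")
dark=(g<45).astype(np.uint8)
l,n=nd.label(dark)
P=[]
for k in range(1,n+1):
    ys,xs=np.where(l==k)
    if 12<len(xs)<6000 and abs(xs.mean()-291)<60 and abs(ys.mean()-250)<60:
        p=ray(i,xs.mean(),ys.mean(),.075);print(len(xs),xs.mean(),ys.mean(),p,xs.min(),xs.max(),ys.min(),ys.max()); P.append((len(xs),p))
# index
m=np.zeros_like(g);m[255:285,285:322]=1
big=max((q for q in P),key=lambda q:q[0])
sub=g[258:282,286:324];print(sub[::1,::2])
```

```text
55 288.3272727272727 204.3272727272727 [0.5483 0.0508 0.075 ] 287 290 196 213
20 311.1 212.8 [0.5614 0.0639 0.075 ] 309 313 209 217
2973 291.790783720148 252.17019845274135 [0.5843 0.037  0.075 ] 259 322 222 292
75 249.17333333333335 229.42666666666668 [0.554  0.0148 0.075 ] 241 257 224 234
20 327.9 227.3 [0.5772 0.071  0.075 ] 324 332 225 230
21 333.7142857142857 247.71428571428572 [0.5943 0.0686 0.075 ] 330 338 247 249
28 249.17857142857142 252.03571428571428 [0.5706 0.0064 0.075 ] 245 254 251 253
23 329.69565217391306 268.04347826086956 [0.6087 0.0589 0.075 ] 326 334 266 270
18 256.6666666666667 271.44444444444446 [0.5877 0.0045 0.075 ] 253 260 269 274
16 273.1875 284.875 [0.6036 0.0115 0.075 ] 271 275 281 288
18 294.5 289.0 [0.6139 0.0257 0.075 ] 294 295 285 293
[[ 10  10   7  10   4   5   7   4   5   4   2   7   1   3   7   4   4   5
   96]
 [  9   8   4   6   7   6   4   2   6   4   5   5   3   1   3   6   5   4
   97]
 [  6  10  12   9   6   5   5   4   7   3   1   3   5   1   4   5   9   5
  113]
 [ 11   9  11  12   6   8   6   5   8   5   8   4   5   2   4   2   5  17
  115]
[... 921 characters left out ...]
  10   9  44  84  86  86  72  21  10  16 113
  114]
 [ 17  17  13   7   6   7   6   5   4   9  34  72  85  85  85  46  36 115
  115]
 [ 15  16  16   8   8   3   7   8   7   7   8  16  72  84  86  84  85 116
  116]
 [ 12  16  17  13  12  10   6   6   9   4   7   8   6  44  86  85  92 116
  116]
 [ 18  17  17  17  16  17  11   3   5   7   6   2   5   8  25  72 103 116
  113]
 [ 20  21  16  12  15  15  12  11   6   5   9  10  13   8  11  44 128 112
  113]
 [ 15  18  15  13  12  14  13  14  18  31  15  14  13   7  14  54 113 112
  112]
 [ 24  19  18  13  13  13  21  53  87 116  74  18  15  15  14  74 112 113
  113]
 [ 96  69  50  26  23  54  89 117 116 113 113  87  34  10  10  51 113 112
  114]]
```

Run:
```python
from h import *
from scipy.optimize import least_squares
np.set_printoptions(precision=4,suppress=True)
im=cv2.imread("pics/w2.png");g=cv2.cvtColor(im,cv2.COLOR_BGR2GRAY)
i=manip.camera_info("wrist");i["extrinsics"]=np.load("w2.npy")
T={1:(311.1,212.8),2:(327.9,227.3),3:(333.7,247.7),4:(329.7,268),6:(294.5,289),7:(273.2,284.9),8:(256.7,271.4),9:(249.2,252)}
P={k:ray(i,*v,.075)[:2] for k,v in T.items()}
# tick k at angle yaw+(150-30k)deg
r=least_squares(lambda a:np.concatenate([np.array(a[:2])+a[2]*np.array([np.cos(a[3]+np.radians(150-30*k)),np.sin(a[3]+np.radians(150-30*k))])-p for k,p in P.items()]),[.58,.04,.033,.14])
print(r.x,np.degrees(r.x[3]),r.fun*1000)
ys,xs=np.where(g[264:277,290:317]>45);xs=xs+290;ys=ys+264
vx,vy,x0,y0=cv2.fitLine(np.c_[xs,ys].astype(np.float32),cv2.DIST_L2,0,.01,.01).ravel()
a=ray(i,x0,y0,.109);b=ray(i,x0+10*vx,y0+10*vy,.109);d=b-a
ang=np.arctan2(d[1],d[0]);print("idx world deg",np.degrees(ang),a,"knob deg",np.degrees(r.x[3])+150-np.degrees(ang))
c=r.x[:2];n=np.array([-d[1],d[0]])[:2]/np.hypot(*d[:2]);print("offset of line from centre",(a[:2]-c)@n)
yaw=r.x[3];R=np.array([[np.cos(yaw),-np.sin(yaw)],[np.sin(yaw),np.cos(yaw)]])
print("head",c+R@[0,-.175])
```

```text
[0.5825 0.0377 0.0335 0.1577] 9.036691116795602 [-0.0166 -0.1257  0.0671 -0.1946  0.2238  0.45   -0.1356 -0.1296 -0.0689
 -0.0176 -0.0157  0.1156  0.0454  0.0004 -0.0994 -0.0986]
idx world deg 44.62278395483334 [0.5909 0.0461 0.109 ] knob deg 114.41390716196226
offset of line from centre 6.981343417900926e-05
head [ 0.61   -0.1351]
```

{"api": "play_rows", "payload": {
  "motion": [
    {"slide": [-0.61,-0.31,0],"dr": [0,0,0],"hand": 0},
    {"slide": [-0.61,-0.31,0],"dr": [0,0,0],"hand": 0},
    {"slide": [0,0,0.5],"dr": [0,0,-0.0476],"hand": 0.3},
    {"slide": [0,0,0.5],"dr": [0,0,-0.0476],"hand": 0.3},
    {"slide": [0,0,0.5],"dr": [0,0,-0.0476],"hand": 0.3},
    {"slide": [0,0,0.5],"dr": [0,0,-0.0476],"hand": 0.3},
    {"slide": [0,0,0.5],"dr": [0,0,-0.0476],"hand": 0.3},
    {"slide": [0,0,0.5],"dr": [0,0,-0.0476],"hand": 0.3},
    {"slide": [0,0,0.3],"dr": [0,0,-0.0476],"hand": 0.3},
    {"slide": [0,0,0.3],"dr": [0,0,-0.0476],"hand": 0.3}
  ]
}}

```text
clock: 3.2
tcp_pos: [0.5817, 0.0399, 0.1596]
eef_rot: [[-0.707, -0.708, -0.0], [-0.708, 0.707, 0.0], [0.0, 0.0, -1.0]]
ft_force: [-0.4, 0.3, 0.4]
opening: 0.06
finger_force: 0.0
```

Run:
```python
from h import *
np.set_printoptions(precision=4,suppress=True)
s=manip.read_state();print(s["tcp_pos"],s["eef_rot"],s["q"],s["opening"])
R=s["eef_rot"];d=R.T@(np.array([.5825,.0377,.108])-s["tcp_pos"]);print(d/.025, np.degrees(np.arctan2(R[1,1],R[0,1])))
```

```text
[0.5817 0.0399 0.1596] [[-0.7065 -0.7077 -0.0002]
 [-0.7077  0.7065  0.    ]
 [ 0.0001  0.0002 -1.    ]] [-0.0629  0.5292  1.487   0.      1.1256 -2.42  ] 0.06001737627867264
[ 0.039  -0.0857  2.0621] 135.04893515643025
```

{"api": "play_rows", "payload": {
  "force": 40,
  "motion": [
    {"slide": [0.04,-0.08,0.5],"dr": [0,0,0],"hand": 0.3},
    {"slide": [0,0,0.5],"dr": [0,0,0],"hand": 0.3},
    {"slide": [0,0,0.5],"dr": [0,0,0],"hand": 0.3},
    {"slide": [0,0,0.5],"dr": [0,0,0],"hand": 0.3},
    {"slide": [0,0,0],"dr": [0,0,0],"hand": 0.6},
    {"slide": [0,0,0],"dr": [0,0,0],"hand": 1},
    {"slide": [0,0,0],"dr": [0,0,0],"hand": 1},
    {"slide": [0,0,0],"dr": [0,0,0],"hand": 1},
    {"slide": [0,0,0],"dr": [0,0,0],"hand": 1},
    {"slide": [0,0,0],"dr": [0,0,0],"hand": 1}
  ]
}}

```text
clock: 4.2
tcp_pos: [0.5825, 0.038, 0.1107]
eef_rot: [[-0.711, -0.703, 0.001], [-0.703, 0.711, 0.0], [-0.001, -0.001, -1.0]]
ft_force: [-1.7, 1.8, 4.8]
opening: 0.0131
finger_force: 41.0
```

{"api": "play_rows", "payload": {
  "motion": [
    {"slide": [0,0,0],"dr": [0,0,0.0456],"hand": 1},
    {"slide": [0,0,0],"dr": [0,0,0.0456],"hand": 1},
    {"slide": [0,0,0],"dr": [0,0,0.0456],"hand": 1},
    {"slide": [0,0,0],"dr": [0,0,0.0456],"hand": 1},
    {"slide": [0,0,0],"dr": [0,0,0.0456],"hand": 1},
    {"slide": [0,0,0],"dr": [0,0,0.0456],"hand": 1},
    {"slide": [0,0,0],"dr": [0,0,0.0456],"hand": 1},
    {"slide": [0,0,0],"dr": [0,0,0.0456],"hand": 1},
    {"slide": [0,0,0],"dr": [0,0,0],"hand": 1},
    {"slide": [0,0,0],"dr": [0,0,0],"hand": 1}
  ]
}}

```text
clock: 5.2
tcp_pos: [0.5828, 0.0364, 0.1107]
eef_rot: [[-0.933, 0.359, 0.002], [0.359, 0.933, -0.002], [-0.003, -0.001, -1.0]]
ft_force: [0.3, -6.3, 4.2]
opening: 0.0131
finger_force: 40.9
```

{"api": "play_rows", "payload": {
  "motion": [
    {"slide": [0,0,0],"dr": [0,0,0],"hand": 0.3},
    {"slide": [0,0,0],"dr": [0,0,0],"hand": 0.3},
    {"slide": [0,0,0],"dr": [0,0,0],"hand": 0},
    {"slide": [0,0,-0.8],"dr": [0,0,0],"hand": 0},
    {"slide": [0,0,-1],"dr": [0,0,0],"hand": 0},
    {"slide": [0,0,-1],"dr": [0,0,0],"hand": 0},
    {"slide": [0,0,-1],"dr": [0,0,0],"hand": 0},
    {"slide": [0,0,-1],"dr": [0,0,0],"hand": 0},
    {"slide": [0,0,-1],"dr": [0,0,0],"hand": 0},
    {"slide": [0,0,0],"dr": [0,0,0],"hand": 0}
  ]
}}

```text
clock: 6.2
tcp_pos: [0.5836, 0.0381, 0.2587]
eef_rot: [[-0.934, 0.358, 0.007], [0.358, 0.934, -0.0], [-0.007, 0.002, -1.0]]
ft_force: [-0.9, 0.1, -0.2]
opening: 0.0853
finger_force: 0.0
```

Run:
```python
from h import *
np.set_printoptions(precision=4,suppress=True)
s=manip.read_state();print(s["tcp_pos"],s["opening"])
i=manip.camera_info("wrist");im=save("wrist","w3.png");g=cv2.cvtColor(im,cv2.COLOR_RGB2GRAY)
c=np.array([.5825,.0377])
# disc-top mask round knob
k=proj(i,[*c,.109]);print(k)
ys,xs=np.mgrid[0:480,0:640];pts=None
best=[]
for y in range(int(k[1])-40,int(k[1])+41):
  for x in range(int(k[0])-40,int(k[0])+41):
    p=ray(i,x,y,.109)[:2]-c
    if np.hypot(*p)<.0215 and g[y,x]>45: best.append(p)
b=np.array(best);
sel=b[np.hypot(b[:,0],b[:,1])>.002]
vx,vy,x0,y0=cv2.fitLine(sel.astype(np.float32),cv2.DIST_HUBER,0,.0001,.01).ravel()
print(len(b),np.degrees(np.arctan2(vy,vx)),"mean",sel.mean(0),"mean ang",np.degrees(np.arctan2(*sel.mean(0)[::-1])),"want -20.96")
```

```text
[0.5836 0.0381 0.2587] 0.08528472358062086
[309.5874 217.6795]
490 68.375946 mean [ 0.0108 -0.0043] mean ang -21.74398521713472 want -20.96
```

{"api": "play_rows", "payload": {
  "motion": [
    {"slide": [-0.58,-1,0],"dr": [0,0,0],"hand": 0},
    {"slide": [-0.58,-1,0],"dr": [0,0,0],"hand": 0},
    {"slide": [-0.58,-1,0],"dr": [0,0,0],"hand": 0},
    {"slide": [-0.58,-1,0],"dr": [0,0,0],"hand": 0},
    {"slide": [-0.58,-1,0],"dr": [0,0,0],"hand": 0},
    {"slide": [-0.58,-1,0],"dr": [0,0,0],"hand": 0},
    {"slide": [0,0,0],"dr": [0,0,0],"hand": 0},
    {"slide": [0,0,0],"dr": [0,0,0],"hand": 0},
    {"slide": [0,0,0],"dr": [0,0,0],"hand": 0},
    {"slide": [0,0,0],"dr": [0,0,0],"hand": 0}
  ]
}}

```text
clock: 7.25
tcp_pos: [0.6095, -0.1321, 0.2548]
eef_rot: [[-0.934, 0.357, -0.0], [0.357, 0.934, 0.0], [0.001, 0.0, -1.0]]
ft_force: [0.2, 0.4, 1.0]
opening: 0.085
finger_force: 0.0
```

Run:
```python
from h import *
np.set_printoptions(precision=4,suppress=True)
s=manip.read_state();print(s["tcp_pos"],s["clock"])
i=manip.camera_info("wrist");np.save("w4.npy",np.array(i["extrinsics"]))
im=save("wrist","w4.png");k=proj(i,[.61,-.1351,.096]);print(k)
x,y=int(k[0]),int(k[1]);x0=max(0,x-75);y0=max(0,y-75)
c=im[y0:y0+150,x0:x0+150,::-1];c=cv2.convertScaleAbs(c,alpha=1.5);cv2.imwrite("pics/w4c.png",cv2.resize(c,None,fx=4,fy=4,interpolation=cv2.INTER_CUBIC));print(x0,y0)
```

```text
[ 0.6095 -0.1321  0.2548] 7.25
[307.5275 219.2304]
232 144
```

View pics/w4c.png

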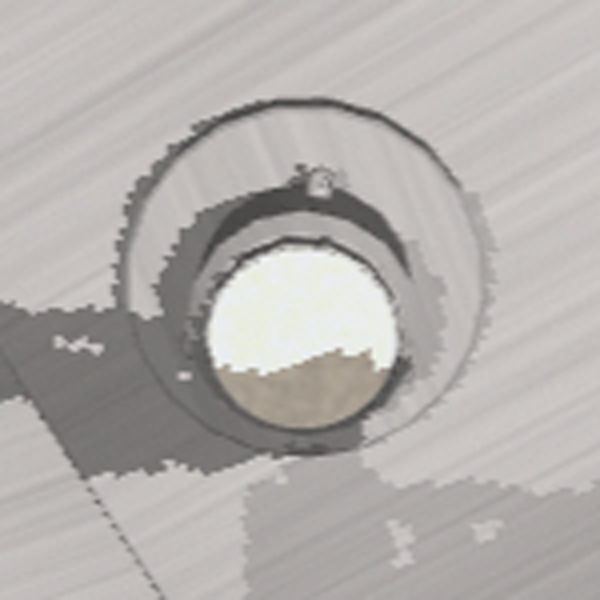

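The enlarged view of the head shows the white membrane, the flange and one pin at crop (320,180), with a second likely at (185,375). Next I compute their angles and the head centre.

Run:
```python
from h import *
np.set_printoptions(precision=4,suppress=True)
i=manip.camera_info("wrist");i["extrinsics"]=np.load("w4.npy")
f=lambda x,y,z:ray(i,232+x/4-.375,144+y/4-.375,z)
# flange outline (top edge, z=.087): left,right,top,bottom extents in the crop
L=[f(127,290,.087),f(488,270,.087),f(310,101,.087),f(310,452,.087),f(180,160,.087),f(440,160,.087),f(410,420,.087)]
P=np.array(L)[:,:2];A=np.c_[2*P,np.ones(len(P))];sol=np.linalg.lstsq(A,(P**2).sum(1),rcond=None)[0]
print("flange c",sol[:2],"r",np.sqrt(sol[2]+sol[:2]@sol[:2]))
m=[f(206,335,.121),f(398,335,.121),f(302,243,.121),f(302,428,.121)];print("membrane",np.mean(m,0),np.linalg.norm(m[0]-m[1]))
for c in(sol[:2],np.mean(m,0)[:2],np.array([.61,-.1351])):
  for p in((320,183),(185,375)):
    d=f(*p,.096)[:2]-c;print(p,np.hypot(*d),np.degrees(np.arctan2(d[1],d[0])))
  for k in range(3):
    a=np.radians(np.degrees(np.arctan2(*(f(320,183,.096)[:2]-c)[::-1]))+120*k)
    print((proj(i,[*(c+.0235*np.array([np.cos(a),np.sin(a)])),.096])-[232,144])*4)
```

```text
flange c [ 0.609 -0.134] r 0.033502929414172156
membrane [ 0.6092 -0.1347  0.121 ] 0.031980625068728064
(320, 183) 0.020743076297104878 152.8013663288844
(185, 375) 0.027217810124505713 -77.05492986422895
[320.1949 166.2095]
[188.6524 343.749 ]
[409.3027 367.1453]
(320, 183) 0.021243263502447218 151.23768939959905
(185, 375) 0.02645730799539449 -77.06052631482127
[320.2317 169.0326]
[183.8227 342.8823]
[403.6967 372.0051]
(320, 183) 0.02214669690576949 151.32942696375375
(185, 375) 0.025892201665177424 -78.60548255332318
[319.5254 174.0289]
[183.5463 347.7746]
[403.2727 376.5101]
```

{"api": "play_rows", "payload": {
  "motion": [
    {"slide": [0.44,-0.99,0],"dr": [0,0,0],"hand": 0},
    {"slide": [0.44,-0.99,0],"dr": [0,0,0],"hand": 0},
    {"slide": [0.44,-0.99,0],"dr": [0,0,0],"hand": 0},
    {"slide": [0.44,-0.99,0],"dr": [0,0,0],"hand": 0},
    {"slide": [0.44,-0.99,0],"dr": [0,0,0],"hand": 0},
    {"slide": [0.44,-0.99,0],"dr": [0,0,0],"hand": 0},
    {"slide": [0.44,-0.99,0],"dr": [0,0,0],"hand": 0},
    {"slide": [0.44,-0.99,0],"dr": [0,0,0],"hand": 0},
    {"slide": [0.44,-0.99,0],"dr": [0,0,0],"hand": 0},
    {"slide": [0.44,-0.99,0],"dr": [0,0,0],"hand": 0}
  ]
}}

```text
clock: 8.3
tcp_pos: [0.4177, -0.325, 0.2553]
eef_rot: [[-0.934, 0.357, 0.0], [0.357, 0.934, -0.0], [-0.001, -0.0, -1.0]]
ft_force: [-0.2, 0.4, 0.8]
opening: 0.0856
finger_force: 0.0
```

{"api": "play_rows", "payload": {
  "motion": [
    {"slide": [0,0,0],"dr": [0,0,-0.047],"hand": 0},
    {"slide": [0,0,0],"dr": [0,0,-0.047],"hand": 0},
    {"slide": [0,0,0],"dr": [0,0,0],"hand": 0},
    {"slide": [0,0,0],"dr": [0,0,0],"hand": 0},
    {"slide": [0,0,0],"dr": [0,0,0],"hand": 0},
    {"slide": [0,0,0],"dr": [0,0,0],"hand": 0},
    {"slide": [0,0,0],"dr": [0,0,0],"hand": 0},
    {"slide": [0,0,0],"dr": [0,0,0],"hand": 0},
    {"slide": [0,0,0],"dr": [0,0,0],"hand": 0},
    {"slide": [0,0,0],"dr": [0,0,0],"hand": 0}
  ]
}}

```text
clock: 9.3
tcp_pos: [0.4183, -0.3249, 0.255]
eef_rot: [[-0.997, 0.071, 0.0], [0.071, 0.997, 0.0], [-0.0, 0.0, -1.0]]
ft_force: [0.1, 0.1, 0.1]
opening: 0.0854
finger_force: 0.0
```

Run:
```python
from h import *
np.set_printoptions(precision=4,suppress=True)
s=manip.read_state();print(s["tcp_pos"],s["eef_rot"],s["clock"],s["q"])
i=manip.camera_info("wrist");np.save("w5.npy",np.array(i["extrinsics"]))
im=save("wrist","w5.png");print(proj(i,[.4186,-.3245,.08]))
```

```text
[ 0.4183 -0.3249  0.255 ] [[-0.9975  0.0713  0.0001]
 [ 0.0713  0.9975  0.0001]
 [-0.0001  0.0001 -1.    ]] 9.3 [-0.8053  0.3467  1.5031  0.0001  1.2919 -2.3048]
[312.211  211.6241]
```

View pics/w5.png

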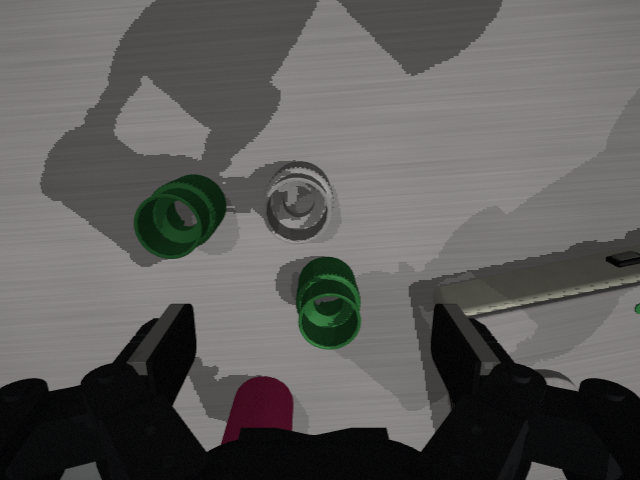

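The steel funnel is the grey ring, its rim centred near (298,210) px. Green look-alikes are at (180,220) and (330,310). I turned the wrong way, so I'll turn back clockwise.

Run:
```python
from h import *
np.set_printoptions(precision=4,suppress=True)
i=manip.camera_info("wrist");i["extrinsics"]=np.load("w5.npy")
c=ray(i,297.5,210.5,.08);print(c,[np.linalg.norm(ray(i,u,v,.08)-c) for u,v in((265,210.5),(330,210.5),(297.5,243))])
im=cv2.imread("pics/w5.png")[150:260,240:360]
cv2.imwrite("pics/w5c.png",cv2.resize(cv2.convertScaleAbs(im,alpha=1.6),None,fx=5,fy=5,interpolation=cv2.INTER_CUBIC))
```

```text
[ 0.4169 -0.3356  0.08  ] [np.float64(0.02479165501886837), np.float64(0.024785933510532095), np.float64(0.026114885343317826)]
```

View pics/w5c.png

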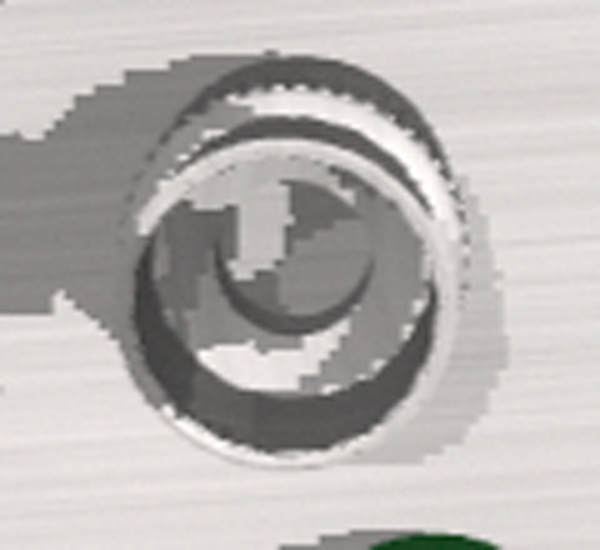

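The enlarged view puts the funnel rim's centre at (298.7,210.4) px, so the axis is at about (0.417, -0.335).

{"api": "play_rows", "payload": {
  "motion": [
    {"slide": [0.02,-0.4,0],"dr": [0,0,0],"hand": 0},
    {"slide": [0,0,1],"dr": [0,0,0.0475],"hand": 0},
    {"slide": [0,0,1],"dr": [0,0,0.0475],"hand": 0},
    {"slide": [0,0,1],"dr": [0,0,0.0475],"hand": 0},
    {"slide": [0,0,1],"dr": [0,0,0.0475],"hand": 0},
    {"slide": [0,0,0.5],"dr": [0,0,0],"hand": 0},
    {"slide": [0,0,0],"dr": [0,0,0],"hand": 0},
    {"slide": [0,0,0],"dr": [0,0,0],"hand": 0},
    {"slide": [0,0,0],"dr": [0,0,0],"hand": 0},
    {"slide": [0,0,0],"dr": [0,0,0],"hand": 0}
  ]
}}

```text
clock: 10.35
tcp_pos: [0.4175, -0.3354, 0.1436]
eef_rot: [[-0.786, 0.619, 0.002], [0.619, 0.786, -0.002], [-0.002, -0.0, -1.0]]
ft_force: [0.1, 0.6, -0.3]
opening: 0.0853
finger_force: 0.0
```

Run:
```python
from h import *
np.set_printoptions(precision=4,suppress=True)
s=manip.read_state();R=s["eef_rot"];print(s["tcp_pos"],R)
print(R.T@(np.array([.4168,-.335,.042])-s["tcp_pos"])/.025)
```

```text
[ 0.4175 -0.3354  0.1436] [[-0.7856  0.6187  0.0016]
 [ 0.6187  0.7856 -0.0016]
 [-0.0023 -0.0002 -1.    ]]
[ 0.0408 -0.0046  4.0659]
```

{"api": "play_rows", "payload": {
  "force": 60,
  "motion": [
    {"slide": [0.04,0,0.7],"dr": [0,0,0],"hand": 0},
    {"slide": [0,0,0.7],"dr": [0,0,0],"hand": 0},
    {"slide": [0,0,0.7],"dr": [0,0,0],"hand": 0},
    {"slide": [0,0,0.7],"dr": [0,0,0],"hand": 0},
    {"slide": [0,0,0.7],"dr": [0,0,0],"hand": 0},
    {"slide": [0,0,0.56],"dr": [0,0,0],"hand": 0},
    {"slide": [0,0,0],"dr": [0,0,0],"hand": 0.2},
    {"slide": [0,0,0],"dr": [0,0,0],"hand": 1},
    {"slide": [0,0,0],"dr": [0,0,0],"hand": 1},
    {"slide": [0,0,0],"dr": [0,0,0],"hand": 1}
  ]
}}

```text
clock: 11.35
tcp_pos: [0.4168, -0.3349, 0.0423]
eef_rot: [[-0.785, 0.619, 0.002], [0.619, 0.785, -0.002], [-0.002, -0.0, -1.0]]
ft_force: [-1.3, -0.5, 6.1]
opening: 0.057
finger_force: 64.5
```

{"api": "play_rows", "payload": {
  "motion": [
    {"slide": [0,0,0],"dr": [0,0,0],"hand": 1},
    {"slide": [0,0,0],"dr": [0,0,0],"hand": 1},
    {"slide": [0,0,-0.3],"dr": [0,0,0],"hand": 1},
    {"slide": [0,0,-0.8],"dr": [0,0,0],"hand": 1},
    {"slide": [0,0,-1],"dr": [0,0,0],"hand": 1},
    {"slide": [0,0,-1],"dr": [0,0,0],"hand": 1},
    {"slide": [0,0,-1],"dr": [0,0,0],"hand": 1},
    {"slide": [0,0,-1],"dr": [0,0,0],"hand": 1},
    {"slide": [0,0,-1],"dr": [0,0,0],"hand": 1},
    {"slide": [0,0,0],"dr": [0,0,0],"hand": 1}
  ]
}}

```text
clock: 12.35
tcp_pos: [0.4174, -0.3352, 0.1968]
eef_rot: [[-0.785, 0.619, 0.005], [0.619, 0.785, -0.004], [-0.006, -0.001, -1.0]]
ft_force: [0.8, -1.2, -4.5]
opening: 0.0571
finger_force: 64.9
```

Run:
```python
from h import *
np.set_printoptions(precision=4,suppress=True)
s=manip.read_state();R=s["eef_rot"];print(s["tcp_pos"],R,s["ft_force"],s["moment"])
print(R.T@(np.array([.6095,-.1348,s["tcp_pos"][2]])-s["tcp_pos"])/.025)
i=manip.camera_info("wrist");im=save("wrist","w6.png");print(proj(i,[*s["tcp_pos"][:2],s["tcp_pos"][2]+.038]))
```

```text
[ 0.4174 -0.3352  0.1968] [[-0.7851  0.6194  0.0046]
 [ 0.6194  0.7851 -0.0045]
 [-0.0064 -0.0007 -1.    ]] [ 0.7648 -1.179  -4.4594] [-0.0653 -0.0107  0.0009]
[-1.0678 11.0537 -0.0011]
[307.1467 412.4503]
```

View pics/w6.png

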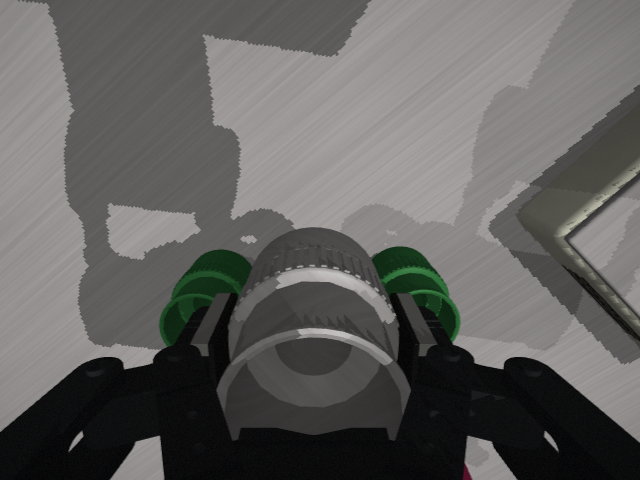

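The funnel is held squarely between the pads with its rim's near edge at (313,331) px. Next: its offset in the grip along tool x.

Run:
```python
from h import *
np.set_printoptions(precision=5,suppress=True)
s=manip.read_state();R=s["eef_rot"];t=s["tcp_pos"];i=manip.camera_info("wrist")
for u,v,h in((313,331,.038),(217,395,.038),(411,395,.038),(313,268,.0045),(313,229,-.042)):
    p=ray(i,u,v,t[2]+h);print(u,v,(R.T@(p-t))*1000)
g=cv2.cvtColor(cv2.imread("pics/w6.png"),cv2.COLOR_BGR2GRAY);print(g[222:345,313])
```

```text
313 331 [ 23.69447   1.49263 -38.06837]
217 395 [  5.14987 -23.04067 -38.00917]
411 395 [  5.21329  26.543   -38.02169]
313 268 [26.57207  1.45892 -4.57647]
313 229 [25.8376   1.41442 41.92584]
[158 159 159 160 159  90  69  71  72  71  71  71  70  73  71  72  75  76
  74  74  74  74  73  72  63  71  73  74  74  75  74  73  72  74  75  72
  75  74  75  73  72  74  99 161 140 113 156 164 174 184 182 181 177 173
 172 168 169 167 167 141  72  72  72  73  72  71  71  70  69  70  71  70
  70  71  72  73  72  72  74  73  73  73  73  72  72  70  69  69  70  69
  69  72  73  73  75  74  76  71  73  72  72  65  57  61  63  76 152 179
 178 176 175 164 137 136 136 117  58  59  58  57  58  58  58]
```

{"api": "play_rows", "payload": {
  "motion": [
    {"slide": [-0.1,0.9,0],"dr": [0,0,0],"hand": 1},
    {"slide": [-0.1,1,0],"dr": [0,0,0],"hand": 1},
    {"slide": [-0.1,1,0],"dr": [0,0,0],"hand": 1},
    {"slide": [-0.1,1,0],"dr": [0,0,0],"hand": 1},
    {"slide": [-0.1,1,0],"dr": [0,0,0],"hand": 1},
    {"slide": [-0.1,1,0],"dr": [0,0,0],"hand": 1},
    {"slide": [-0.1,1,0],"dr": [0,0,0],"hand": 1},
    {"slide": [-0.1,1,0],"dr": [0,0,0],"hand": 1},
    {"slide": [-0.1,1,0],"dr": [0,0,0],"hand": 1},
    {"slide": [-0.1,1,0],"dr": [0,0,0],"hand": 1}
  ]
}}

```text
clock: 13.4
tcp_pos: [0.5889, -0.1542, 0.1909]
eef_rot: [[-0.785, 0.619, -0.004], [0.619, 0.785, 0.002], [0.004, -0.001, -1.0]]
ft_force: [-0.5, -0.3, -3.7]
opening: 0.0571
finger_force: 65.0
```

{"api": "play_rows", "payload": {
  "motion": [
    {"slide": [-0.03,0.5,0],"dr": [0,0,0],"hand": 1},
    {"slide": [0,0.5,0],"dr": [0,0,0],"hand": 1},
    {"slide": [0,0.1,0],"dr": [0,0,0],"hand": 1},
    {"slide": [0,0,0.4],"dr": [0,0,0],"hand": 1},
    {"slide": [0,0,0.4],"dr": [0,0,0],"hand": 1},
    {"slide": [0,0,0.2],"dr": [0,0,0],"hand": 1},
    {"slide": [0,0,0],"dr": [0,0,0],"hand": 1},
    {"slide": [0,0,0],"dr": [0,0,0],"hand": 1},
    {"slide": [0,0,0],"dr": [0,0,0],"hand": 1},
    {"slide": [0,0,0],"dr": [0,0,0],"hand": 1}
  ]
}}

```text
clock: 14.4
tcp_pos: [0.607, -0.1345, 0.169]
eef_rot: [[-0.785, 0.62, 0.001], [0.62, 0.785, -0.0], [-0.001, 0.0, -1.0]]
ft_force: [0.5, -0.4, -3.6]
opening: 0.0574
finger_force: 65.0
```

```bash
cat > st.py <<'E'
from h import *
np.set_printoptions(precision=4,suppress=True)
s=manip.read_state();R=s["eef_rot"];t=s["tcp_pos"]
print(t,s["ft_force"],s["moment"],s["q"][5],s["clock"])
print("heading",np.degrees(np.arctan2(R[1,1],R[0,1])),"tilt",R[:,2])
c=np.array([.6095,-.1365]);e=c+.002*R[:2,0]-t[:2]
print("units xy",R[:2,:2].T@e/.025)
E
python3 st.py
```

```text
[ 0.607  -0.1345  0.169 ] [ 0.5244 -0.3986 -3.647 ] [ 0.0216  0.0129 -0.016 ] -1.2438586994510525 14.4
heading 51.71421199087571 tilt [ 0.0009 -0.0002 -1.    ]
units xy [-0.0483 -0.0022]
```

{"api": "play_rows", "payload": {
  "motion": [
    {"slide": [-0.048,0,0.1],"dr": [0,0,0],"hand": 1},
    {"slide": [0,0,0.12],"dr": [0,0,0],"hand": 1},
    {"slide": [0,0,0.12],"dr": [0,0,0],"hand": 1},
    {"slide": [0,0,0.1],"dr": [0,0,0],"hand": 1},
    {"slide": [0,0,0.08],"dr": [0,0,0],"hand": 1},
    {"slide": [0,0,0.06],"dr": [0,0,0],"hand": 1},
    {"slide": [0,0,0.06],"dr": [0,0,0],"hand": 1},
    {"slide": [0,0,0],"dr": [0,0,0],"hand": 1},
    {"slide": [0,0,0],"dr": [0,0,0],"hand": 1},
    {"slide": [0,0,0],"dr": [0,0,0],"hand": 1}
  ]
}}

```text
clock: 15.4
tcp_pos: [0.6078, -0.1351, 0.1526]
eef_rot: [[-0.785, 0.62, 0.0], [0.62, 0.785, -0.0], [-0.0, 0.0, -1.0]]
ft_force: [-0.1, 1.0, -3.2]
opening: 0.0571
finger_force: 65.0
```

```bash
python3 st.py
```

```text
[ 0.6078 -0.1351  0.1526] [-0.0701  0.9664 -3.2496] [ 0.0547 -0.0319 -0.0249] -1.2444534017905933 15.4
heading 51.71871810172792 tilt [ 0.0003 -0.     -1.    ]
units xy [-0.0067 -0.0032]
```

{"api": "play_rows", "payload": {
  "motion": [
    {"slide": [0,0,0.08],"dr": [0,0,0],"hand": 1},
    {"slide": [0,0,0.08],"dr": [0,0,0],"hand": 1},
    {"slide": [0,0,0.08],"dr": [0,0,0],"hand": 1},
    {"slide": [0,0,0.08],"dr": [0,0,0],"hand": 1},
    {"slide": [0,0,0.06],"dr": [0,0,0],"hand": 1},
    {"slide": [0,0,0.06],"dr": [0,0,0],"hand": 1},
    {"slide": [0,0,0.04],"dr": [0,0,0],"hand": 1},
    {"slide": [0,0,0],"dr": [0,0,0],"hand": 1},
    {"slide": [0,0,0],"dr": [0,0,0],"hand": 1},
    {"slide": [0,0,0],"dr": [0,0,0],"hand": 1}
  ]
}}

```text
clock: 16.4
tcp_pos: [0.6078, -0.1351, 0.1406]
eef_rot: [[-0.785, 0.62, 0.0], [0.62, 0.785, 0.0], [-0.0, 0.0, -1.0]]
ft_force: [-0.2, 0.1, -3.1]
opening: 0.0573
finger_force: 65.0
```

```bash
python3 st.py
```

```text
[ 0.6078 -0.1351  0.1406] [-0.154   0.138  -3.0779] [-0.0215 -0.0194 -0.0113] -1.2444217677254337 16.4
heading 51.71587790504593 tilt [ 0.0002  0.     -1.    ]
units xy [-0.0078 -0.0023]
```

{"api": "play_rows", "payload": {
  "motion": [
    {"slide": [0,0,0.04],"dr": [0,0,0],"hand": 1},
    {"slide": [0,0,0.04],"dr": [0,0,0],"hand": 1},
    {"slide": [0,0,0.04],"dr": [0,0,0],"hand": 1},
    {"slide": [0,0,0],"dr": [0,0,0],"hand": 1},
    {"slide": [0,0,0],"dr": [0,0,0],"hand": 1},
    {"slide": [0,0,0],"dr": [0,0,0],"hand": 1},
    {"slide": [0,0,0],"dr": [0,0,0],"hand": 1},
    {"slide": [0,0,0],"dr": [0,0,0],"hand": 1},
    {"slide": [0,0,0],"dr": [0,0,0],"hand": 1},
    {"slide": [0,0,0],"dr": [0,0,0],"hand": 1}
  ]
}}

```text
clock: 17.4
tcp_pos: [0.6079, -0.1354, 0.1382]
eef_rot: [[-0.785, 0.619, 0.001], [0.619, 0.785, -0.001], [-0.001, -0.0, -1.0]]
ft_force: [-1.6, -0.4, 6.2]
opening: 0.057
finger_force: 65.9
```

```bash
python3 st.py
```

```text
[ 0.6079 -0.1354  0.1382] [-1.5945 -0.4418  6.2092] [-0.2652  0.5753  0.0274] -1.244489273178076 17.4
heading 51.721164353723374 tilt [ 0.0007 -0.0006 -1.    ]
units xy [0.0007 0.0054]
```

{"api": "play_rows", "payload": {
  "motion": [
    {"slide": [0,0.003,0.03],"dr": [0,0,0.0111],"hand": 1},
    {"slide": [0,0.003,0],"dr": [0,0,0.0111],"hand": 1},
    {"slide": [0,0.003,0],"dr": [0,0,0.0111],"hand": 1},
    {"slide": [0,0.003,0],"dr": [0,0,0.0111],"hand": 1},
    {"slide": [0,0.003,0],"dr": [0,0,0.0111],"hand": 1},
    {"slide": [0,0.003,0],"dr": [0,0,0.0111],"hand": 1},
    {"slide": [0,0.003,0],"dr": [0,0,0.0111],"hand": 1},
    {"slide": [0,0.003,0],"dr": [0,0,0.0111],"hand": 1},
    {"slide": [0,0.003,0],"dr": [0,0,0.0111],"hand": 1},
    {"slide": [0,0.003,0],"dr": [0,0,0.0111],"hand": 1}
  ]
}}

```text
clock: 18.4
tcp_pos: [0.6097, -0.1375, 0.137]
eef_rot: [[-0.527, 0.85, 0.004], [0.85, 0.527, -0.006], [-0.007, -0.0, -1.0]]
ft_force: [4.0, -12.5, -2.3]
opening: 0.0572
finger_force: 66.1
```

```bash
python3 st.py
```

```text
[ 0.6097 -0.1375  0.137 ] [  3.9537 -12.536   -2.3373] [-2.1303 -0.6298  0.9705] -0.8955865245268233 18.4
heading 31.828211504983454 tilt [ 0.0037 -0.0061 -1.    ]
units xy [0.1177 0.0146]
```

{"api": "play_rows", "payload": {
  "motion": [
    {"slide": [0,-0.003,0],"dr": [0,0,-0.0111],"hand": 1},
    {"slide": [0,-0.003,0],"dr": [0,0,-0.0111],"hand": 1},
    {"slide": [0,0,0],"dr": [0,0,0],"hand": 1},
    {"slide": [0,0,0],"dr": [0,0,0],"hand": 1},
    {"slide": [0,0,0],"dr": [0,0,0],"hand": 1},
    {"slide": [0,0,0],"dr": [0,0,0],"hand": 1},
    {"slide": [0,0,0],"dr": [0,0,0],"hand": 1},
    {"slide": [0,0,0],"dr": [0,0,0],"hand": 1},
    {"slide": [0,0,0],"dr": [0,0,0],"hand": 1},
    {"slide": [0,0,0],"dr": [0,0,0],"hand": 1}
  ]
}}

```text
clock: 19.4
tcp_pos: [0.6097, -0.1376, 0.1371]
eef_rot: [[-0.584, 0.812, 0.004], [0.812, 0.584, -0.005], [-0.007, 0.0, -1.0]]
ft_force: [3.2, -10.1, -1.7]
opening: 0.0571
finger_force: 66.2
```

```bash
python3 st.py
```

```text
[ 0.6097 -0.1376  0.1371] [  3.2372 -10.1008  -1.6714] [-2.0021 -0.55    0.1524] -0.964880227498019 19.4
heading 35.72831975196476 tilt [ 0.0043 -0.0051 -1.    ]
units xy [0.1198 0.0192]
```

{"api": "play_rows", "payload": {
  "motion": [
    {"slide": [-0.03,0,0],"dr": [0,0,-0.006],"hand": 1},
    {"slide": [-0.03,0,0],"dr": [0,0,-0.006],"hand": 1},
    {"slide": [-0.02,0,0],"dr": [0,0,-0.006],"hand": 1},
    {"slide": [0,0,0],"dr": [0,0,0],"hand": 1},
    {"slide": [0,0,0],"dr": [0,0,0],"hand": 1},
    {"slide": [0,0,0],"dr": [0,0,0],"hand": 1},
    {"slide": [0,0,0],"dr": [0,0,0],"hand": 1},
    {"slide": [0,0,0],"dr": [0,0,0],"hand": 1},
    {"slide": [0,0,0],"dr": [0,0,0],"hand": 1},
    {"slide": [0,0,0],"dr": [0,0,0],"hand": 1}
  ]
}}

```text
clock: 20.4
tcp_pos: [0.6101, -0.138, 0.1369]
eef_rot: [[-0.629, 0.778, 0.002], [0.778, 0.629, -0.003], [-0.004, -0.0, -1.0]]
ft_force: [0.8, -6.0, 0.1]
opening: 0.0574
finger_force: 66.2
```

```bash
python3 st.py
```

```text
[ 0.6101 -0.138   0.1369] [ 0.8155 -5.9836  0.0776] [-1.1928 -0.188  -0.0412] -1.022945840806049 20.4
heading 38.95343176738632 tilt [ 0.0022 -0.0028 -1.    ]
units xy [0.1423 0.0179]
```

{"api": "play_rows", "payload": {
  "motion": [
    {"slide": [-0.04,0,0],"dr": [0,0,0],"hand": 1},
    {"slide": [-0.04,0,0],"dr": [0,0,0],"hand": 1},
    {"slide": [0,0,0.04],"dr": [0,0,0],"hand": 1},
    {"slide": [0,0,0.04],"dr": [0,0,0],"hand": 1},
    {"slide": [0,0,0.04],"dr": [0,0,0],"hand": 1},
    {"slide": [0,0,0],"dr": [0,0,0],"hand": 1},
    {"slide": [0,0,0],"dr": [0,0,0],"hand": 1},
    {"slide": [0,0,0],"dr": [0,0,0],"hand": 1},
    {"slide": [0,0,0],"dr": [0,0,0],"hand": 1},
    {"slide": [0,0,0],"dr": [0,0,0],"hand": 1}
  ]
}}

```text
clock: 21.4
tcp_pos: [0.6107, -0.1385, 0.1345]
eef_rot: [[-0.629, 0.777, 0.001], [0.777, 0.629, -0.001], [-0.002, -0.0, -1.0]]
ft_force: [-2.5, -4.3, 5.7]
opening: 0.0572
finger_force: 67.1
```

```bash
python3 st.py
```

```text
[ 0.6107 -0.1385  0.1345] [-2.4839 -4.2751  5.6764] [-0.9163  0.6331  0.0355] -1.0246819874180197 21.4
heading 38.97759687023747 tilt [ 0.0007 -0.0014 -1.    ]
units xy [0.1737 0.014 ]
```

{"api": "play_rows", "payload": {
  "motion": [
    {"slide": [0,0,0.04],"dr": [0,0,0],"hand": 1},
    {"slide": [0,0,0.04],"dr": [0,0,0],"hand": 1},
    {"slide": [0,0,0],"dr": [0,0,0.005],"hand": 1},
    {"slide": [0,0,0],"dr": [0,0,0.005],"hand": 1},
    {"slide": [0,0,0],"dr": [0,0,-0.005],"hand": 1},
    {"slide": [0,0,0],"dr": [0,0,-0.005],"hand": 1},
    {"slide": [0,0,0],"dr": [0,0,0],"hand": 1},
    {"slide": [0,0,0],"dr": [0,0,0],"hand": 1},
    {"slide": [0,0,0],"dr": [0,0,0],"hand": 1},
    {"slide": [0,0,0],"dr": [0,0,0],"hand": 1}
  ]
}}

```text
clock: 22.4
tcp_pos: [0.6107, -0.1386, 0.1328]
eef_rot: [[-0.629, 0.778, 0.001], [0.778, 0.629, -0.001], [-0.002, -0.0, -1.0]]
ft_force: [-3.6, -5.5, 7.2]
opening: 0.057
finger_force: 67.0
```

```bash
python3 st.py
```

```text
[ 0.6107 -0.1386  0.1328] [-3.6099 -5.54    7.1651] [-0.8637  0.6875 -0.0814] -1.024600203847304 22.4
heading 38.96666920023662 tilt [ 0.0009 -0.0013 -1.    ]
units xy [0.1737 0.0153]
```

{"api": "play_rows", "payload": {
  "motion": [
    {"slide": [-0.02,-0.03,0.04],"dr": [0,0,0],"hand": 1},
    {"slide": [0,0,0.04],"dr": [0,0,0],"hand": 1},
    {"slide": [0,0,0],"dr": [0,0,0],"hand": 1},
    {"slide": [0,0,0],"dr": [0,0,0],"hand": 1},
    {"slide": [0,0,0],"dr": [0,0,0],"hand": 1},
    {"slide": [0,0,0],"dr": [0,0,0],"hand": 1},
    {"slide": [0,0,0],"dr": [0,0,0],"hand": 1},
    {"slide": [0,0,0],"dr": [0,0,0],"hand": 1},
    {"slide": [0,0,0],"dr": [0,0,0],"hand": 1},
    {"slide": [0,0,0],"dr": [0,0,0],"hand": 1}
  ]
}}

```text
clock: 23.4
tcp_pos: [0.6107, -0.1387, 0.1318]
eef_rot: [[-0.629, 0.777, 0.002], [0.777, 0.629, -0.001], [-0.002, 0.001, -1.0]]
ft_force: [-4.6, -1.4, 11.7]
opening: 0.0571
finger_force: 67.7
```

```bash
python3 st.py
```

```text
[ 0.6107 -0.1387  0.1318] [-4.5779 -1.3507 11.7251] [-0.345   0.9168  0.0048] -1.0260912761066843 23.4
heading 38.98329125520653 tilt [ 0.002  -0.0007 -1.    ]
units xy [0.1801 0.0179]
```

Run:
```python
from h import *
im=save("wrist","w7.png");sc=save("scene","sc7.png");i=manip.camera_info("scene")
k=proj(i,[.61,-.1365,.1]);print(k);x,y=map(int,k)
a=cv2.resize(im[200:440,160:480,::-1],(480,360));b=cv2.resize(sc[y-45:y+45,x-40:x+40,::-1],(320,360),interpolation=cv2.INTER_CUBIC)
cv2.imwrite("pics/c7.png",cv2.convertScaleAbs(np.hstack([a,b]),alpha=1.5))
```

```text
[300.71882061 283.16682834]
```

View pics/c7.png

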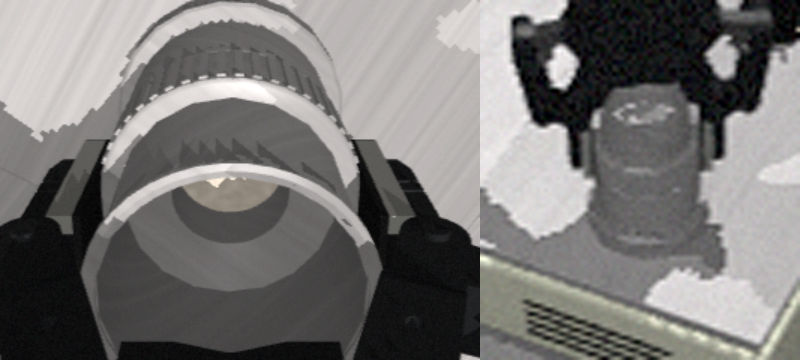

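The wrist view shows the funnel upright in the pads, shifted about 4 mm along tool x, with its skirt just above the flange. The scene view shows it low on the head. I'll keep pushing until it meets stiff contact.

{"api": "play_rows", "payload": {
  "motion": [
    {"slide": [0,0,0.04],"dr": [0,0,0],"hand": 1},
    {"slide": [0,0,0.04],"dr": [0,0,0],"hand": 1},
    {"slide": [0,0,0],"dr": [0,0,0],"hand": 1},
    {"slide": [0,0,0],"dr": [0,0,0],"hand": 1},
    {"slide": [0,0,0],"dr": [0,0,0],"hand": 1},
    {"slide": [0,0,0],"dr": [0,0,0],"hand": 1},
    {"slide": [0,0,0],"dr": [0,0,0],"hand": 1},
    {"slide": [0,0,0],"dr": [0,0,0],"hand": 1},
    {"slide": [0,0,0],"dr": [0,0,0],"hand": 1},
    {"slide": [0,0,0],"dr": [0,0,0],"hand": 1}
  ]
}}

```text
clock: 24.5
tcp_pos: [0.6107, -0.1387, 0.1302]
eef_rot: [[-0.629, 0.777, 0.002], [0.777, 0.629, -0.001], [-0.002, 0.001, -1.0]]
ft_force: [-6.7, -1.3, 15.4]
opening: 0.057
finger_force: 67.9
```

```bash
python3 st.py
```

```text
[ 0.6107 -0.1387  0.1302] [-6.7022 -1.2802 15.391 ] [-0.2652  1.013   0.0387] -1.0261127386131352 24.5
heading 38.98687241026691 tilt [ 0.0022 -0.0007 -1.    ]
units xy [0.179  0.0178]
```

{"api": "play_rows", "payload": {
  "motion": [
    {"slide": [0.02,-0.03,0.04],"dr": [0,0,0],"hand": 1},
    {"slide": [0,0,0.04],"dr": [0,0,0],"hand": 1},
    {"slide": [0,0,0],"dr": [0,0,0],"hand": 1},
    {"slide": [0,0,0],"dr": [0,0,0],"hand": 1},
    {"slide": [0,0,0],"dr": [0,0,0],"hand": 1},
    {"slide": [0,0,0],"dr": [0,0,0],"hand": 1},
    {"slide": [0,0,0],"dr": [0,0,0],"hand": 1},
    {"slide": [0,0,0],"dr": [0,0,0],"hand": 1},
    {"slide": [0,0,0],"dr": [0,0,0],"hand": 1},
    {"slide": [0,0,0],"dr": [0,0,0],"hand": 1}
  ]
}}

```text
clock: 25.5
tcp_pos: [0.6106, -0.1387, 0.1296]
eef_rot: [[-0.629, 0.777, 0.005], [0.777, 0.629, -0.001], [-0.004, 0.003, -1.0]]
ft_force: [-6.8, -0.5, 20.1]
opening: 0.0569
finger_force: 68.6
```

```bash
python3 st.py
```

```text
[ 0.6106 -0.1387  0.1296] [-6.8437 -0.4777 20.1395] [0.0934 0.8899 0.0259] -1.0267523360454567 25.5
heading 38.98681504939155 tilt [ 0.0049 -0.0011 -1.    ]
units xy [0.1781 0.0205]
```

{"api": "play_rows", "payload": {
  "motion": [
    {"slide": [0,-0.02,0.04],"dr": [0,0,0],"hand": 1},
    {"slide": [0,0,0.04],"dr": [0,0,0],"hand": 1},
    {"slide": [0,0,0.02],"dr": [0,0,0],"hand": 1},
    {"slide": [0,0,0],"dr": [0,0,0.006],"hand": 1},
    {"slide": [0,0,0],"dr": [0,0,-0.006],"hand": 1},
    {"slide": [0,0,0],"dr": [0,0,0],"hand": 1},
    {"slide": [0,0,0],"dr": [0,0,0],"hand": 1},
    {"slide": [0,0,0],"dr": [0,0,0],"hand": 1},
    {"slide": [0,0,0],"dr": [0,0,0],"hand": 1},
    {"slide": [0,0,0],"dr": [0,0,0],"hand": 1}
  ]
}}

```text
clock: 26.5
tcp_pos: [0.6107, -0.1389, 0.1294]
eef_rot: [[-0.629, 0.777, 0.007], [0.778, 0.629, -0.001], [-0.006, 0.005, -1.0]]
ft_force: [-10.0, 2.3, 33.5]
opening: 0.0572
finger_force: 69.7
```

```bash
python3 st.py
```

```text
[ 0.6107 -0.1389  0.1294] [-10.0098   2.331   33.5478] [ 0.5669  1.5538 -0.1683] -1.0271269472727458 26.5
heading 38.96781573602845 tilt [ 0.0072 -0.0014 -1.    ]
units xy [0.1835 0.023 ]
```

```bash
cat > rim.py <<'E'
from h import *
from scipy.optimize import least_squares
np.set_printoptions(precision=5,suppress=True)
s=manip.read_state();i=manip.camera_info("wrist");K=np.array(i["K"])
im=save("wrist","w8.png")
E=np.linalg.inv(np.r_[np.c_[s["eef_rot"],s["tcp_pos"]],[[0,0,0,1]]])@np.array(i["extrinsics"]) # cam in tool
Ei=np.linalg.inv(E)
def run(fn,r0):
    g=cv2.cvtColor(cv2.imread(fn),cv2.COLOR_BGR2GRAY).astype(float);pts=[]
    last=r0
    for step in(1,-1):
        last=r0
        for c in range(313,313+step*85,step):
            col=g[last-4:last+7,c];d=np.diff(col);k=int(d.argmax())
            if d[k]>25: last=last-4+k+1; pts.append((c,last-.5))
    pts=np.array(pts)
    def f(a):
        th=np.linspace(-np.pi*.55,np.pi*.55,400);P=np.c_[a[0]+.026*np.cos(th),a[1]+.026*np.sin(th),np.full(400,a[2]),np.ones(400)]
        q=(Ei@P.T)[:3];uv=(K@q);uv=(uv[:2]/uv[2]).T
        return np.linalg.norm(pts[:,None]-uv[None],axis=2).min(1)
    r=least_squares(f,[0,.0015,-.038],loss="soft_l1",x_scale=.001,diff_step=1e-3)
    print(fn,len(pts),pts[:,0].min(),pts[:,0].max(),"tool xyz mm",r.x*1000,"res",np.abs(r.fun).mean())
g=cv2.cvtColor(cv2.imread("pics/w8.png"),cv2.COLOR_BGR2GRAY);print(g[295:335,313])
run("pics/w6.png",328)
col=g[295:335,313].astype(float);run("pics/w8.png",295+int(np.diff(col).argmax())+1)
E
python3 rim.py
```

```text
[ 66  67  67  67  66  68  66  67  66  55  50  50  50  67 107 146 146 146
 147 138 112 127 127 129 165 166 126  94  96  96  97  96  95  92  91  89
  87  89  92  95]
pics/w6.png 136 237.0 392.0 tool xyz mm [ -0.92062   1.46052 -38.36901] res 0.3731594933867863
pics/w8.png 167 232.0 397.0 tool xyz mm [  3.55926   1.69928 -37.13121] res 0.4258429233626178
```

{"api": "play_rows", "payload": {
  "motion": [
    {"slide": [0,0,-0.02],"dr": [0,0,0],"hand": 1},
    {"slide": [0,0,0],"dr": [0,0,0],"hand": 1},
    {"slide": [0,0,0],"dr": [0,0,0],"hand": 1},
    {"slide": [0,0,0],"dr": [0,0,0],"hand": 1},
    {"slide": [0,0,0],"dr": [0,0,0],"hand": 1},
    {"slide": [0,0,0],"dr": [0,0,0],"hand": 1},
    {"slide": [0,0,0],"dr": [0,0,0],"hand": 1},
    {"slide": [0,0,0],"dr": [0,0,0],"hand": 1},
    {"slide": [0,0,0],"dr": [0,0,0],"hand": 1},
    {"slide": [0,0,0],"dr": [0,0,0],"hand": 1}
  ]
}}

```text
clock: 27.55
tcp_pos: [0.6107, -0.1389, 0.1295]
eef_rot: [[-0.629, 0.778, 0.007], [0.778, 0.629, -0.001], [-0.005, 0.005, -1.0]]
ft_force: [-10.0, 1.3, 30.9]
opening: 0.057
finger_force: 69.5
```

```bash
python3 st.py; python3 -c "
from bench import manip
print(manip.finish_job())"
```

```text
[ 0.6107 -0.1389  0.1295] [-10.0294   1.3229  30.9444] [ 0.4711  1.3472 -0.0986] -1.0271120337234387 27.55
heading 38.96409170226029 tilt [ 0.007  -0.0012 -1.    ]
units xy [0.1831 0.0225]
the job is handed in; nothing more can be done
None
```

I handed the job in at 27.55 s, and the hand-in gave no verdict: by my measurements the knob is at 6, and the funnel is over the pins, against a hard stop at about flange height, still gripped (about 70 N) and pushed down (about 31 N).

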